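Load two sauce pots into the spring dispenser

ROBOT

A 6-joint arm with a two-finger parallel gripper is mounted at the origin on the work surface. World frame = base frame: x ahead of the robot, y to its left, z up, the work surface at z = 0. Lengths are in m, angles in rad, forces in N, time in s.
With the tool pointing down it reaches from about 0.3 to 0.775 m from the base axis. Payload 14.6 kg.
Tool frame: the origin (TCP) lies between the finger pads; the fingertips stand 8 mm ahead of it and the grasp point (between the pads) lies 11 mm behind it (ctrl.tip_reach is the distance from the TCP to the fingertips, in m); y points along the fingers, z is the direction in which the jaws open and shut, and the axes are right-handed (so a half turn about y gives the same grasp; the last joint's range is limited). The gripper opens to 94 mm and grips with 3 to 60 N. Pads are 16 mm wide; open, the fingers measure 119 mm over their backs; the gripper's body (75 mm by 177 mm) begins 78 mm behind the grasp point.
Start: joints at [-0.067, 0.3, 1.521, -0, 1.321, -0.067], TCP at [0.55, -0, 0.213] pointing down, gripper open.
Joint ranges: [-3.03, 3.03], [-0.79, 2.21], [0.23, 2.52], [-1.04, 4.18], [0, 3.07], [-2.55, 2.55]. Speed limits (rad/s): [2.22, 2.22, 2.57, 3.14, 3.14, 3.14].

INTERFACE

Orientations are given as [roll, pitch, yaw] about the fixed x, y, z axes, in that order (R = Rz(yaw) Ry(pitch) Rx(roll)).
In Python, from station import ctrl gives the robot as it stands.
- The arm moves only by the tool play_rows, never from a script. Its arguments are lists of equal length, an entry for each row: "twist": the turn, a rotation vector about the world's x, y, z as a fraction of full scale, a list of three; "travel": the shift along the world's x, y, z as a fraction of full scale, a list of three; "grip": the gripper's target within -1 to 1 (shut at 1, half-way at 0, fully open at -1). A call has 1 to 12 rows; each row shifts and turns the commanded pose from where the row before left it; what a row does not reach is not made up. Full scale, the value 1, is 5 cm for a shift and 90 degrees for a turn. A row lasts 1/10 s, in which the tool goes at most 50 mm and 8.59 degrees, less where a joint would pass 70% of its speed; a pose out of reach is approached as far as the arm can. A call with a number of a shift or a turn outside -1 to 1 is refused whole. A call with a gripper value outside its range is refused whole. The fingers move at their own pace and stop on an object; "force" is the grip in N (left out, the last holds). Time passes only in rows, so rows that do not move let the fingers close. It gives the time, the measured TCP pose, the force and the opening at its end, in the units of the state.
- ctrl.get_obs(): the state, without advancing time (a new reading comes with each control period).
- ctrl.camera(name): name is "scene" or "side" or "wrist"; returns a dict with "img" (384x512x3 uint8, red, green, blue), "vfov" (degrees; the focal length in pixels is half the picture's height over the tangent of half this angle, whatever the lens; pixels are square), "cx", "cy" (the principal point, pixels), "k1" (the pictures are not rectified: a ray, as slopes to the right and down, at radius r is drawn at 1 + k1 r^2 times it, then the intrinsics apply), "rvec" (rotation vector, rad) and "tvec" (3), from world to camera coordinates, as OpenCV has them. Camera axes: x right, y down, z forward; pixel columns grow to the right and rows downward; lengths in m; the calibration is good to about 2 mm. A picture is of the moment at which its call begins. There is no depth.
- ctrl.hand_in(): hands the job in, once; it reports no verdict.
Trained networks look in a picture, given as the dict that the camera call returned (one of the last four; its "shot" number tells which), for a name from the list of things; names that differ only in an ending like _2 or _b are one class to them, and where a whole thing is asked for, a point or a joint stands for the part that bears it (a point fixed in the world has none). Each returns a list of dicts, best first, with "confidence" (0 to 1); they miss things now and then, are a little off and sometimes report something else, mostly with a low value. They report only what shows in the picture. A call takes as long as a camera call. They do not tell look-alikes from the thing itself.
- ctrl.boxes_of(name, picture): "point" ([column, row] in pixels, amid what is visible of it).
- ctrl.trace(name, picture): "pixels" (384x512 bool, what is visible of it) and "point" ([column, row] in pixels, amid what is visible of it).
The state is a dict: "time_s": time; "qpos": joint angles; "joint_vel": joint speeds; "tau": joint torques, N m; "ee_pos": TCP position; "eef_rot": TCP orientation; "force": force on the tool from outside, world axes, zero at the start; "moment": the same for the moment, N m; "grip_width": finger opening in m.
Only numpy, scipy, OpenCV 4.12 (cv2) and the standard library are available. Lean on these libraries where they do the work, as an engineer would, in place of code of your own. Each camera call takes 0.05 s, during which the arm holds its last target.

TASK

Load the snack stall's spring dispenser: put the yellow sauce pot in the mouth and press it straight down past the two orange catches until they snap back over its lid, let go, then press the red pot in on top of it in the same way. Press gently: at the end of the second press the stack meets a stiff buffer, and squeezing the pots hard against each other bursts a lid. Leave the squeeze bottle, the jar and the plate with the roll where they are.

Things in the scene. Friction and masses are not known exactly. Their poses are not given: they have to be found in the camera images.
- stand: Fixed dispenser: black base plate 150 x 110 x 12 mm, two aluminium uprights at own x = +-58 mm, 92 mm high. Origin under the base centre; z up is the axis of the green and steel column between the uprights. The column is clamped at a height that is NOT measured, 0 to 24 mm above its lowest setting: add 0 to 24 mm to all column heights, and to the poses of its points.
- mouth (a point): Top of the column, on its axis, 131 mm above the table at the lowest setting. Four steel guide posts on the diagonals leave a round bore 59 mm wide, flaring to about 67 mm in the top 11 mm. The own +-y sides are open all the way down, 30 mm wide, for fingers holding a pot with the closing line along the stand's own y. Axes as the stand.
- catches (a point): On the axis at the flat undersides of two orange sprung catches, 95 mm high at the lowest setting; they stand at own +-x, tops at 108 mm, 46 mm apart, and slide outwards 8 mm. Upper faces slope like a funnel: a pot set there rests with its underside about 8 mm above this point. It must go down about 39 mm from there to snap in; fingertips fit between the catches.
- follower (a point): On the axis at the white follower plate (38 mm wide), at its start height just under the catches. Its soft spring gives 3 N at the top and 0.12 N more per mm pressed. Passing the catches takes about 5 to 12 N on top of that, then the force drops. The catches snap in over the lid and the follower holds the pot up against them.
- buffer (a point): On the axis at the top of the rubber buffer in the column, 32 mm high at the lowest setting. Stiff: 6 N per mm. The first pot stays far from it; the stack meets it about 3 mm after the second pot has snapped in.
- pot_yellow: Yellow sealed sauce pot, upright cylinder 56 mm across and 30 mm high with a flat lid, lower edge chamfered 2 mm, about 70 g. Origin at the centre of its underside, z up. Starts on the table.
- pot_red: Red sealed sauce pot, same size and mass; origin at the centre of its underside. Starts on the table. Pots squeezed against each other by more than 26 N burst.
- bottle: Yellow squeeze bottle, 60 mm across, 172 mm high, origin under its centre; leave alone.
- jar: Amber glass jar with steel cap, 60 mm across, 80 mm high, origin under its centre; leave alone.
- plate: White plate, 160 mm across, 12 mm high, carrying a bread roll (to 64 mm high), origin under its centre; leave alone.
Things that resemble listed ones, but are neither listed nor needed, are in the scene too. What is shaped like the pot_red but pink or purple is not meant.

How it is judged:
On the way:
1. the yellow pot is held in the column under the catches, let go (horizontal distance between pot_yellow and stand below 0.006 m and z of pot_yellow in the frame of stand below 0.093 m and angle between pot_yellow's own z axis and vertical below 0.1 rad and contact force between the arm and pot_yellow below 0.05 N), for 0.3 s.
At the end, for the whole second after the job is handed in: Both pots stand upright (within 0.1 rad) in the column, centred on the stand's axis within 6 mm and on each other within 6 mm, the red pot held under the catches with its underside less than 93 mm above the table and the yellow one beneath it, underside less than 63 mm above the table; both at rest (horizontal distance between each of pot_red, pot_yellow and stand below 0.006 m and z of pot_red in the frame of stand below 0.093 m and angle between each of pot_red, pot_yellow's own z axis and vertical below 0.1 rad and z of pot_yellow in the frame of stand below 0.063 m and horizontal distance between pot_red and pot_yellow below 0.006 m and linear speed of each of pot_yellow, pot_red below 0.02 m/s); the robot touches nothing.
It fails at once if the pots are squeezed against each other with more than 26 N (contact force between pot_yellow and pot_red above 26 N).
It fails at once if the bottle is moved more than 30 mm or tipped over (distance of bottle from where it was at the start of the episode above 0.03 m or angle between bottle's own z axis and vertical above 0.5 rad).
It fails at once if the jar is moved more than 30 mm or tipped over (distance of jar from where it was at the start of the episode above 0.03 m or angle between jar's own z axis and vertical above 0.5 rad).
It fails at once if the plate is moved more than 30 mm or tipped over (distance of plate from where it was at the start of the episode above 0.03 m or angle between plate's own z axis and vertical above 0.5 rad).
It also fails if it takes over 72 s, if anything falls off the work surface, if the arm or the gripper's body presses on something with over 40 N, if the wrist force passes 120 N, or if a joint passes its speed limit or range.

## Working session

There is one attempt and no reset: what is moved stays moved. The work goes in short steps, Python scripts to look and compute and a tool call to move; the robot and the scene stay as the last step left them, time stands still between calls to the robot, and variables do not carry over. Pictures are saved under pics/ and viewed, and the job is handed in when it is done.

Besides the shell and the picture viewer there is one more tool, called after "Request:" as name(argument=value, ...), one argument or row to a line, values as JSON. play_rows: Moves the arm, as the interface text tells. Its arguments: {"type":"object","properties":{"twist":{"type":"array"},"travel":{"type":"array"},"grip":{"type":"array"},"force":{"type":"number"}},"required":["twist","travel","grip"]}

```bash
ls; mkdir -p pics; cat > h.py <<'E'
import numpy as np,cv2
from station import ctrl
def K(c):
    f=192/np.tan(np.radians(c['vfov'])/2); return f
def proj(c,P):
    P=np.atleast_2d(P); R=cv2.Rodrigues(np.array(c['rvec'],float))[0]
    q=P@R.T+np.array(c['tvec']); s=q[:,:2]/q[:,2:]; r2=(s**2).sum(1,keepdims=True)
    return s*(1+c['k1']*r2)*K(c)+[c['cx'],c['cy']]
def ray(c,px):
    s=(np.array(px,float)-[c['cx'],c['cy']])/K(c); u=s.copy()
    for _ in range(20): u=s/(1+c['k1']*(u@u))
    R=cv2.Rodrigues(np.array(c['rvec'],float))[0]
    o=-R.T@np.array(c['tvec']); d=R.T@np.array([u[0],u[1],1.]); return o,d/np.linalg.norm(d)
def atz(c,px,z):
    o,d=ray(c,px); return o+d*(z-o[2])/d[2]
def save(c,n): cv2.imwrite('pics/'+n,c['img'][:,:,::-1])
E
python3 - <<'E'
from h import *
for n in ['scene','side','wrist']:
    c=ctrl.camera(n); save(c,n+'0.png'); 
    o,_=ray(c,[256,192]); print(n,c['vfov'],c['k1'],o)
    for k in ['stand','pot_yellow','pot_red','mouth','catches','bottle','jar','plate']:
        for d in ctrl.boxes_of(k,c): 
            if d['confidence']>.3: print(k,np.round(d['point'],1),round(d['confidence'],2), atz(c,d['point'],0.015).round(3))
print(ctrl.get_obs())
E
```

```text
pics
scene 45.302732943932845 0.039126958911496916 [1.28871023 0.18851827 1.05254078]
stand [297.8 206.9] 0.9 [0.547 0.148 0.015]
pot_yellow [188.  202.8] 0.87 [ 0.607 -0.15   0.015]
pot_yellow [300.5 208.1] 0.45 [0.549 0.156 0.015]
pot_red [186.2 146.4] 0.77 [ 0.408 -0.222  0.015]
pot_red [242.3 178.9] 0.74 [ 0.488 -0.025  0.015]
pot_red [215.7 141.2] 0.69 [ 0.365 -0.141  0.015]
mouth [299.8 204.7] 0.55 [0.538 0.152 0.015]
mouth [255.3 294.9] 0.32 [0.827 0.094 0.015]
catches [302.6 205.5] 0.87 [0.539 0.16  0.015]
bottle [114.1 164.5] 0.82 [ 0.527 -0.402  0.015]
jar [392.3 223.9] 0.96 [0.54  0.404 0.015]
plate [254.1 294.4] 0.77 [0.826 0.091 0.015]
side 42.98496043306425 -0.13524356327739356 [0.38574954 0.82364087 1.01321143]
stand [283.7 260.1] 0.57 [0.504 0.177 0.015]
pot_yellow [273.6 160.1] 0.55 [ 0.601 -0.154  0.015]
pot_red [355.9 180. ] 0.93 [ 0.36  -0.126  0.015]
pot_red [342.4 154. ] 0.79 [ 0.409 -0.221  0.015]
pot_red [322.5 173.5] 0.69 [ 0.455 -0.131  0.015]
mouth [282.7 257.3] 0.63 [0.508 0.169 0.015]
catches [282.8 257.4] 0.6 [0.507 0.17  0.015]
bottle [306.   94.5] 0.76
[... 634 characters left out ...]
468.6 109.2] 0.68 [0.814 0.091 0.015]
{'time_s': 1.35, 'qpos': array([-6.66045352e-02,  2.99895028e-01,  1.52100640e+00, -2.73608282e-05,
        1.32068873e+00, -6.65792177e-02]), 'joint_vel': array([-0.00057074, -0.00340669, -0.00051277,  0.00224214,  0.00069303,
        0.00114209]), 'tau': array([-9.22748550e-04, -5.31657743e+01, -3.52919590e+01,  7.08881929e-02,
        2.12422782e-02, -2.47738546e-05]), 'ee_pos': array([ 5.49990162e-01, -1.17493545e-05,  2.13445602e-01]), 'eef_rot': array([-1.57079559e+00, -2.66172508e-05, -1.57081487e+00]), 'force': array([1.04385718, 1.09972447, 0.35419726]), 'moment': array([-0.03871406,  0.02094242, -0.03557505]), 'grip_width': 0.09359801145552084}
```

View pics/scene0.png

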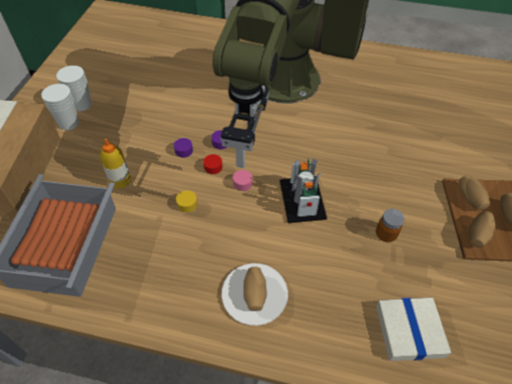

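View pics/side0.png

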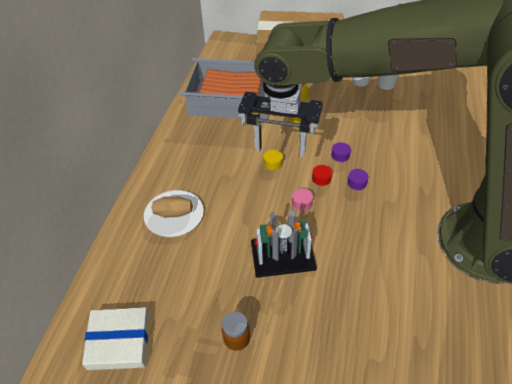

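View pics/wrist0.png

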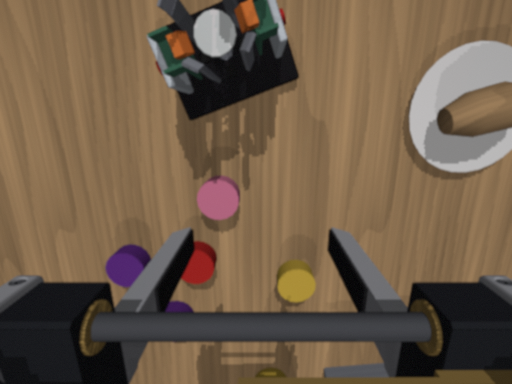

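```bash
cat >> h.py <<'E'
from scipy.optimize import minimize
def cyl(x,y,z0,r,h):
    a=np.linspace(0,2*np.pi,60); p=np.c_[x+r*np.cos(a),y+r*np.sin(a)]
    return np.r_[np.c_[p,0*a+z0],np.c_[p,0*a+z0+h]]
def hullmask(c,P):
    m=np.zeros((384*4,512*4),np.uint8); h=cv2.convexHull((proj(c,P)*4+1.5).astype(np.float32)); cv2.fillConvexPoly(m,np.round(h).astype(int),1); return m
def colmask(c,col,near,rad=22):
    hsv=cv2.cvtColor(c['img'],cv2.COLOR_RGB2HSV); H,S,V=[hsv[:,:,i].astype(int) for i in range(3)]
    m=((H>22)&(H<34)&(S>170)) if col=='y' else (((H<5)|(H>175))&(S>190))
    yy,xx=np.mgrid[:384,:512]; return m&(np.hypot(xx-near[0],yy-near[1])<rad)
E
python3 - <<'E'
from h import *
cs={n:ctrl.camera(n) for n in ['scene','side']}
for col,g,pts in [('y',(.605,-.15),{'scene':(188,201),'side':(273,160)}),('r',(.46,-.13),{'scene':(213,164),'side':(322,175)})]:
    tot=[]
    ms={n:colmask(cs[n],col,pts[n]) for n in cs}
    for n in cs:
        ys,xs=np.nonzero(ms[n]); ct=np.array([xs.mean(),ys.mean()])
        def f(p):
            m=hullmask(cs[n],cyl(p[0],p[1],0,.028,.03)); mm=cv2.moments(m,True); return np.array([mm['m10'],mm['m01']])/mm['m00']/4-.375-ct
        p=np.array(g)
        for _ in range(4):
            e=f(p); J=np.c_[(f(p+[.004,0])-e)/.004,(f(p+[0,.004])-e)/.004]; p=p-np.linalg.solve(J,e)
        print(col,n,p.round(4),ms[n].sum(),hullmask(cs[n],cyl(p[0],p[1],0,.028,.03)).sum()/16,(xs.min(),xs.max(),ys.min(),ys.max()))
w=ctrl.camera('wrist')
print('wrist centre', atz(w,[256,192],0), w['rvec'],w['tvec'])
ims=[cv2.resize(c['img'][a:b,d:e],None,fx=5,fy=5,interpolation=cv2.INTER_CUBIC)[:,:,::-1] for c,a,b,d,e in [(cs['scene'],150,228,265,340),(cs['side'],200,280,245,320)]]
h=max(i.shape[0] for i in ims); ims=[cv2.copyMakeBorder(i,0,h-i.shape[0],0,0,0) for i in ims]
cv2.imwrite('pics/crop1.png',np.hstack(ims))
E
```

```text
y scene [ 0.6016 -0.1565] 359 401.6875 (np.int64(176), np.int64(196), np.int64(191), np.int64(211))
y side [ 0.6043 -0.1564] 323 356.3125 (np.int64(264), np.int64(282), np.int64(150), np.int64(169))
r scene [ 0.4544 -0.1245] 286 350.6875 (np.int64(204), np.int64(221), np.int64(155), np.int64(173))
r side [ 0.4567 -0.1259] 320 379.875 (np.int64(313), np.int64(331), np.int64(165), np.int64(184))
wrist centre [ 0.54457386 -0.0215557   0.        ] [-2.85029945e+00 -8.02076673e-04 -6.97281916e-04] [-0.55121697 -0.02957335  0.39181147]
```

View pics/crop1.png

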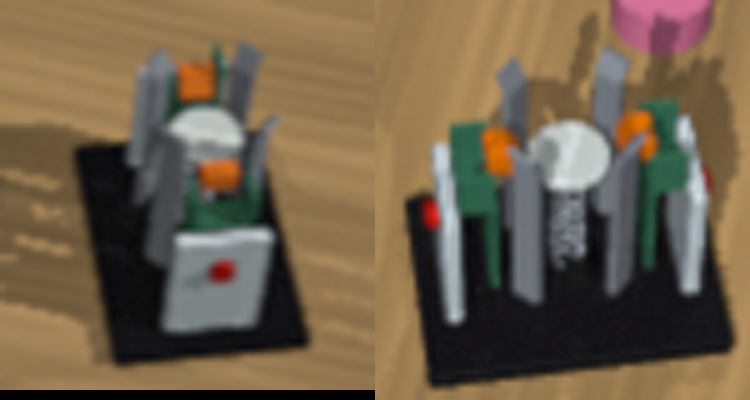

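Request:
play_rows(
  twist=[
    [0,0,0],
    [0,0,0],
    [0,0,0],
    [0,0,0],
    [0,0,0],
    [0,0,0],
  ],
  travel=[
    [-0.12,0.6,0.5],
    [-0.12,0.6,0.5],
    [-0.12,0.6,0.4],
    [-0.12,0.6,0.4],
    [-0.12,0.6,0],
    [0,0,0],
  ],
  grip=[-1,-1,-1,-1,-1,-1],
)

```text
time_s: 2.1
ee_pos: [0.5194, 0.1527, 0.304]
eef_rot: [-1.57, 0.001, -1.568]
force: [-0.1, 0.5, -0.3]
grip_width: 0.0944
```

```bash
python3 - <<'E'
from h import *
import pickle
c=ctrl.camera('wrist'); save(c,'w1.png'); pickle.dump(c,open('w1.pkl','wb'))
pickle.dump([ctrl.camera(n) for n in ('scene','side')],open('ss1.pkl','wb'))
print(ctrl.get_obs()['time_s'],ctrl.get_obs()['ee_pos'],ctrl.get_obs()['force'])
cv2.imwrite('pics/w1c.png',cv2.resize(c['img'][:,:,::-1],(800,600),interpolation=cv2.INTER_CUBIC))
E
```

```text
2.25 [0.52002557 0.14951642 0.30314127] [ 0.26541293 -0.32086348 -1.07037238]
```

View pics/w1c.png

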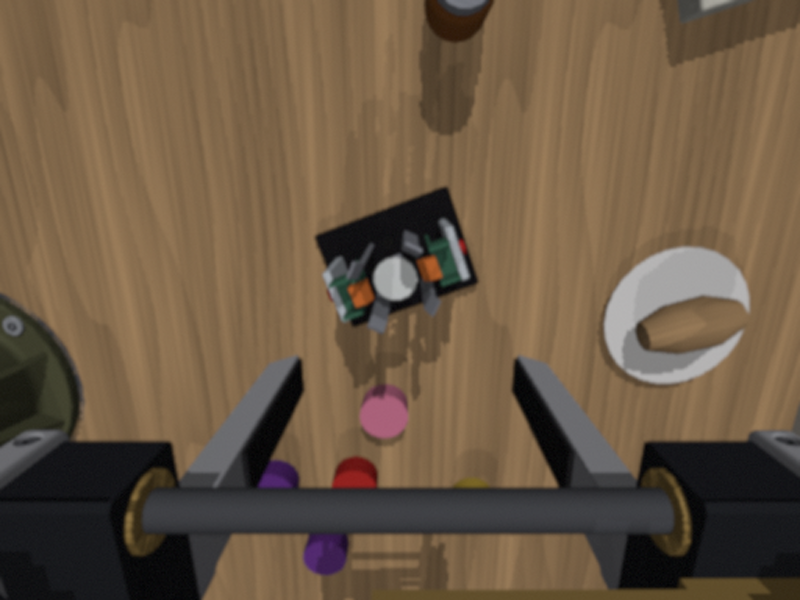

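```bash
python3 - <<'E'
from h import *
import pickle
c=pickle.load(open('w1.pkl','rb')); s,d=pickle.load(open('ss1.pkl','rb'))
def crop(c,x,y,w,h,f,n):
    i=cv2.resize(c['img'][y:y+h,x:x+w],None,fx=f,fy=f,interpolation=cv2.INTER_CUBIC)[:,:,::-1].copy()
    for k in range(0,w,10):
        cv2.line(i,(k*f,0),(k*f,8),(255,255,0),1); cv2.putText(i,str(x+k),(k*f,18),0,.35,(255,255,0),1)
    for k in range(0,h,10):
        cv2.line(i,(0,k*f),(8,k*f),(255,255,0),1); cv2.putText(i,str(y+k),(10,k*f+4),0,.35,(255,255,0),1)
    cv2.imwrite('pics/'+n,i)
crop(c,195,110,120,110,5,'c_w.png'); crop(s,265,145,80,80,7,'c_s.png'); crop(d,240,200,85,80,7,'c_d.png')
E
```

```text
(no output)
```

View pics/c_w.png

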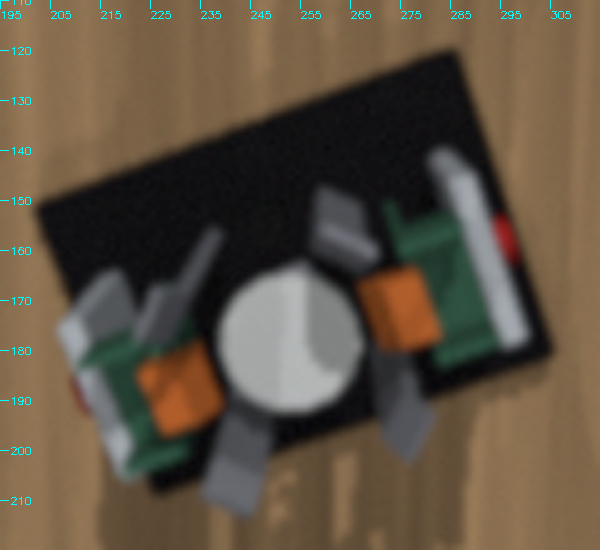

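View pics/c_s.png

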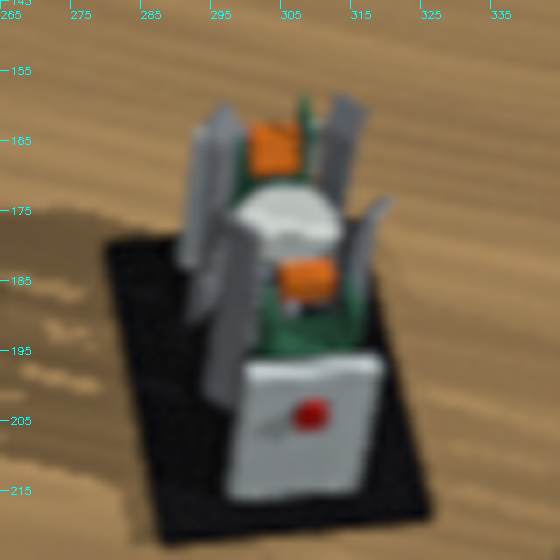

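View pics/c_d.png

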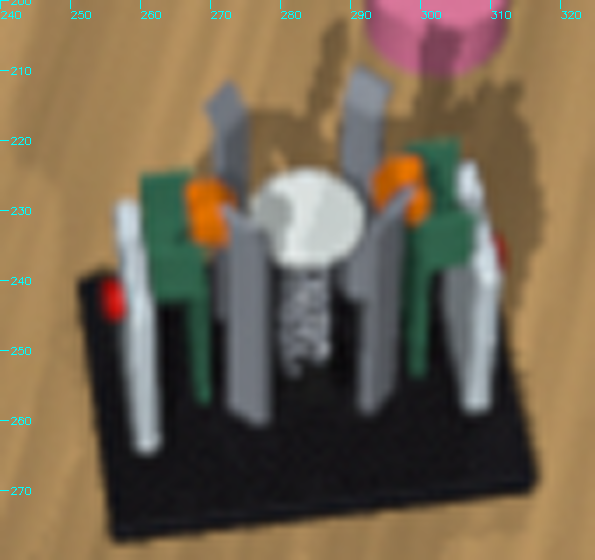

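```bash
cat > fit.py <<'E'
from h import *
import pickle
from scipy.optimize import least_squares
c=pickle.load(open('w1.pkl','rb')); s,d=pickle.load(open('ss1.pkl','rb'))
W=[(-75,55,202,151.6),(75,55,285.6,119.6),(75,-55,305.2,180),(-75,-55,225,208.2)]
o=np.array
def T(p,P): 
    P=np.atleast_2d(P)/1000.; a=p[2]; R=o([[np.cos(a),-np.sin(a)],[np.sin(a),np.cos(a)]]); return np.c_[P[:,:2]@R.T+p[:2],P[:,2]]
wc=o([[-75,55,12],[75,55,12],[75,-55,12],[-75,-55,12]]); wp=o([[202,151.6],[285.6,119.6],[305.2,180],[225,208.2]])
# side: view from +y : front-left in image = +x? 
sc=o([[75,55,12],[-75,55,12],[75,-55,12]]); sp=o([[255.6,275.7],[316,268.1],[251,239.6]])
cc=o([[-75,-55,12],[75,-55,12],[75,55,12]]); cp=o([[280,179.3],[287.7,220.6],[326,217.7]])
def res(p,use):
    r=[]
    if 'w' in use: r.append((proj(c,T(p,wc))-wp).ravel())
    if 'd' in use: r.append((proj(d,T(p,sc))-sp).ravel())
    if 's' in use: r.append((proj(s,T(p,cc))-cp).ravel())
    if 'f' in use:
        F=T(p,[[0,0,p[3]*1000]])
        r+= [(proj(q,F)-x).ravel() for q,x in ((c,[252.6,177.6]),(d,[283.4,230.7]),(s,[306,175.3]))]
    return np.concatenate(r)
if __name__=='__main__':
  for u in ['w','d','s','wds','wdsf','f']:
    if u=='f':
        x0=[.52,.15,.35,.1]
    q=least_squares(res,[.52,.15,.35,.1],args=(u,)); print(u,q.x.round(4),np.abs(q.fun).max().round(2),q.fun.round(1) if len(u)>2 else '')
E
python3 fit.py
```

```text
w [0.51   0.1543 0.3533 0.1   ] 2.21 
d [0.5099 0.1558 0.3566 0.1   ] 1.11 
s [0.5096 0.1549 0.3381 0.1   ] 1.2 
wds [0.5099 0.1546 0.3521 0.1   ] 2.26 [-2.3 -1.3  0.6 -1.6  1.5  1.2 -0.1  1.6 -0.3 -0.3  1.1  0.1 -0.6 -1.3
 -0.9 -0.9 -0.4  0.9  1.3  0.2]
wdsf [0.5098 0.1549 0.3517 0.1064] 2.34 [-2.3 -1.5  0.6 -1.8  1.5  1.1 -0.2  1.4 -0.3 -0.2  1.1  0.2 -0.6 -1.2
 -0.8 -0.9 -0.3  0.9  1.4  0.2 -0.1  0.6  0.2 -0.6 -0.1  1.1]
f [0.5096 0.156  0.3513 0.1079] 0.76
```

Request:
play_rows(
  twist=[
    [0,0,-0.0862],
    [0,0,-0.0862],
    [0,0,-0.0862],
    [0,0,-0.0862],
    [0,0,-0.0862],
    [0,0,-0.0862],
    [0,0,-0.0862],
    [0,0,-0.0862],
    [0,0,-0.0862],
    [0,0,0],
    [0,0,0],
  ],
  travel=[
    [0.184,-0.681,0],
    [0.184,-0.681,0],
    [0.184,-0.681,0],
    [0.184,-0.681,-0.7],
    [0.184,-0.681,-0.7],
    [0.184,-0.681,-0.7],
    [0.184,-0.681,-0.7],
    [0.184,-0.681,-0.7],
    [0.184,-0.681,-0.7],
    [0,0,0],
    [0,0,0],
  ],
  grip=[-1,-1,-1,-1,-1,-1,-1,-1,-1,-1,-1],
)

```text
time_s: 3.35
ee_pos: [0.6021, -0.1578, 0.0925]
eef_rot: [-1.572, -0.001, -2.791]
force: [-0.3, 1.2, -0.9]
grip_width: 0.094
```

```bash
python3 - <<'E'
from h import *
c=ctrl.camera('wrist'); save(c,'w2.png'); o=ctrl.get_obs(); print(o['ee_pos'],o['eef_rot'],o['qpos'],o['time_s'],o['force'])
s=ctrl.camera('side'); save(s,'d2.png')
print(proj(c,[[.603,-.1565,.03]]))
for col in ['y']:
    m=colmask(c,col,(256,192),400); ys,xs=np.nonzero(m); print(len(xs),xs.mean(),ys.mean(),xs.min(),xs.max(),ys.min(),ys.max())
E
```

```text
[ 0.60271075 -0.15699154  0.09394703] [-1.57064872e+00  3.00406023e-04 -2.78903835e+00] [-3.13641750e-01  5.73919772e-01  1.41951729e+00  7.63316105e-05
  1.14782820e+00  9.04568976e-01] 3.4 [0.70150318 1.06070726 0.36770957]
[[259.70846471 213.21264483]]
2771 271.57307831107903 214.17610970768675 229 455 177 302
```

View pics/w2.png

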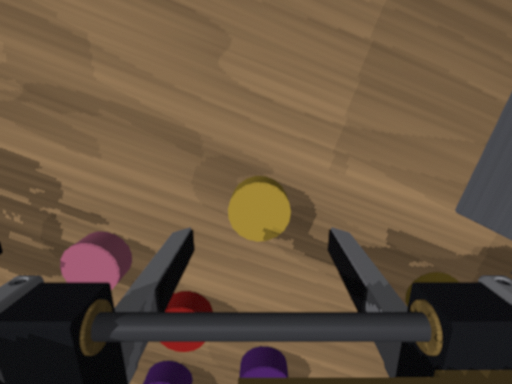

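```bash
python3 - <<'E'
from h import *
c=ctrl.camera('wrist')
m=colmask(c,'y',(259,211),50).astype(np.uint8); 
ys,xs=np.nonzero(m); print(xs.min(),xs.max(),ys.min(),ys.max(),m.sum())
V=c['img'].astype(int).sum(2)
for y in range(172,250,4): print(y,c['img'][y,259])
print(atz(c,[259.5,211],.03),atz(c,[259.5,210.5],.03))
P=proj(c,cyl(.603,-.1565,.03,.028,0)); print(P.min(0),P.max(0))
E
```

```text
231 289 178 240 2535
172 [106  85  61]
176 [107  86  55]
180 [92 77 28]
184 [143 119  46]
188 [163 135  52]
192 [162 135  53]
196 [161 135  52]
200 [161 135  53]
204 [162 136  53]
208 [162 135  53]
212 [161 135  51]
216 [161 134  51]
220 [162 135  53]
224 [162 135  52]
228 [162 135  52]
232 [162 135  52]
236 [162 135  52]
240 [159 133  52]
244 [132 106  75]
248 [139 111  81]
[ 0.60536538 -0.15458823  0.03      ] [ 0.60580794 -0.15442529  0.03      ]
[229.29346208 183.61178933] [291.88928548 242.5946162 ]
```

Request:
play_rows(
  twist=[
    [0,0,0],
    [0,0,0],
    [0,0,0],
    [0,0,0],
    [0,0,0],
    [0,0,0],
    [0,0,0],
    [0,0,0],
    [0,0,0],
    [0,0,0],
  ],
  travel=[
    [0.02,0.02,-0.6],
    [0,0,-0.6],
    [0,0,-0.42],
    [0,0,0],
    [0,0,0],
    [0,0,0],
    [0,0,0],
    [0,0,0],
    [0,0,0],
    [0,0,0],
  ],
  grip=[-1,-1,-1,-1,1,1,1,1,1,1],
  force=30,
)

```text
time_s: 4.5
ee_pos: [0.604, -0.1555, 0.0129]
eef_rot: [-1.571, 0.0, -2.789]
force: [-0.7, 0.7, 3.3]
grip_width: 0.0553
```

Request:
play_rows(
  twist=[
    [0,0,0],
    [0,0,0],
    [0,0,0],
    [0,0,0],
    [0,0,0],
    [0,0,0],
    [0,0,0],
    [0,0,0],
    [0,0,0],
    [0,0,0],
    [0,0,0],
    [0,0,0],
  ],
  travel=[
    [0,0,0.6],
    [0,0,0.9],
    [-0.235,0.776,0.9],
    [-0.235,0.776,0.9],
    [-0.235,0.776,0.46],
    [-0.235,0.776,0],
    [-0.235,0.776,0],
    [-0.235,0.776,0],
    [-0.235,0.776,0],
    [-0.235,0.776,0],
    [0,0,0],
    [0,0,0],
  ],
  grip=[1,1,1,1,1,1,1,1,1,1,1,1],
)

```text
time_s: 5.7
ee_pos: [0.5137, 0.1418, 0.1847]
eef_rot: [-1.571, -0.0, -2.788]
force: [-0.6, 0.3, -1.2]
grip_width: 0.0556
```

```bash
python3 - <<'E'
from h import *
import pickle
cs=[ctrl.camera(n) for n in ('scene','side','wrist')]; o=ctrl.get_obs(); print(o['ee_pos'],o['eef_rot'],o['time_s'],o['force'],o['grip_width'])
pickle.dump(cs,open('s3.pkl','wb'))
save(cs[2],'w3.png')
a=cv2.resize(cs[0]['img'][120:230,255:345],None,fx=5,fy=5,interpolation=cv2.INTER_CUBIC); b=cv2.resize(cs[1]['img'][175:285,240:320],None,fx=5,fy=5,interpolation=cv2.INTER_CUBIC)
cv2.imwrite('pics/c3.png',np.hstack([a[:550],b[:550]])[:,:,::-1])
for c,n in zip(cs,('s','d')):
    m=colmask(c,'y',proj(c,[[.51,.155,.2]])[0],25); ys,xs=np.nonzero(m); print(n,xs.mean(),ys.mean(),m.sum(),xs.min(),xs.max(),ys.min(),ys.max())
    P=proj(c,cyl(.51,.155,.188,.028,.03)); print(P.min(0),P.max(0))
E
```

```text
[0.51420759 0.14038616 0.18466151] [-1.57069299e+00 -1.40471768e-04 -2.79071228e+00] 5.85 [ 0.83038174  0.46182104 -1.87407239] 0.0553285005959959
s 304.5848101265823 155.55189873417723 395 295 315 145 166
[298.08929817 139.56511161] [322.02598156 164.51531848]
d 281.94871794871796 210.14102564102564 78 272 294 206 215
[271.15942607 189.07005842] [297.2717973  217.75005625]
```

View pics/c3.png

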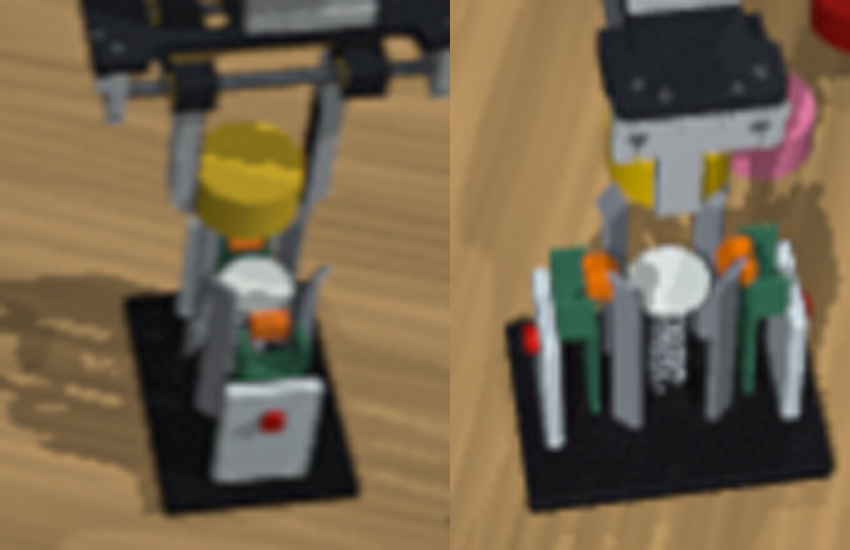

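View pics/w3.png

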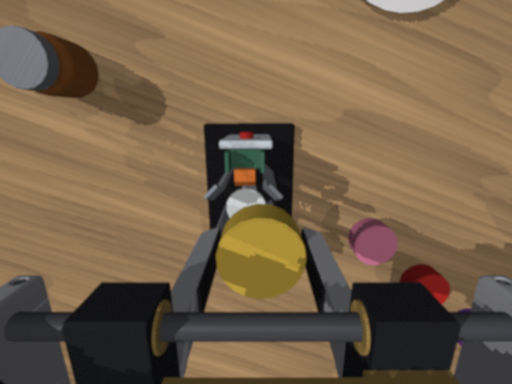

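```bash
python3 - <<'E'
from fit import *
cs=pickle.load(open('s3.pkl','rb')); w=cs[2]
p=[.51,.155,.352]
P=[[75,55,12],[75,-55,12],[75,0,12],[58,0,92],[0,0,106],[23,0,108+12]]
print(proj(w,T(p,P)).round(1))
i=cv2.resize(w['img'][110:300,180:320],None,fx=4,fy=4,interpolation=cv2.INTER_CUBIC)[:,:,::-1].copy()
cv2.imwrite('pics/c3w.png',i[:600])
E
```

```text
[[201.7 122.5]
 [294.4 122.5]
 [248.  122.5]
 [244.6 143.8]
 [244.8 207.7]
 [243.5 187.8]]
```

View pics/c3w.png

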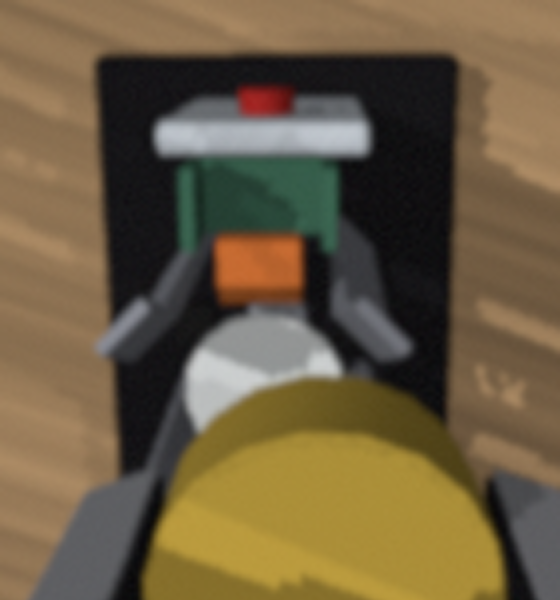

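Request:
play_rows(
  twist=[
    [0,0,0],
    [0,0,0],
    [0,0,0],
    [0,0,0],
    [0,0,0],
    [0,0,0],
  ],
  travel=[
    [-0.042,0.146,0],
    [-0.042,0.146,0],
    [0,0,-0.2],
    [0,0,-0.1],
    [0,0,0],
    [0,0,0],
  ],
  grip=[1,1,1,1,1,1],
)

```text
time_s: 6.45
ee_pos: [0.5097, 0.1559, 0.1695]
eef_rot: [-1.571, -0.001, -2.79]
force: [-0.5, -0.4, -1.9]
grip_width: 0.0555
```

```bash
cat > look.py <<'E'
import sys
from fit import *
n=sys.argv[1]
cs=[ctrl.camera(k) for k in ('scene','side','wrist')]; o=ctrl.get_obs(); print(o['ee_pos'],o['eef_rot'],o['time_s'],o['force'],o['grip_width'])
pickle.dump(cs,open(n+'.pkl','wb'))
a=cv2.resize(cs[0]['img'][125:230,265:345],None,fx=5,fy=5,interpolation=cv2.INTER_CUBIC); b=cv2.resize(cs[1]['img'][180:285,245:320],None,fx=5,fy=5,interpolation=cv2.INTER_CUBIC)
cv2.imwrite('pics/c%s.png'%n,np.hstack([a,b])[:,:,::-1])
cv2.imwrite('pics/w%s.png'%n,cs[2]['img'][:,:,::-1])
E
python3 look.py 4
```

```text
[0.50986338 0.15593381 0.16997965] [-1.57069976e+00  4.68802561e-04 -2.78957481e+00] 6.6 [-0.26124341 -0.81397136 -0.80072333] 0.055466967903143614
```

View pics/c4.png

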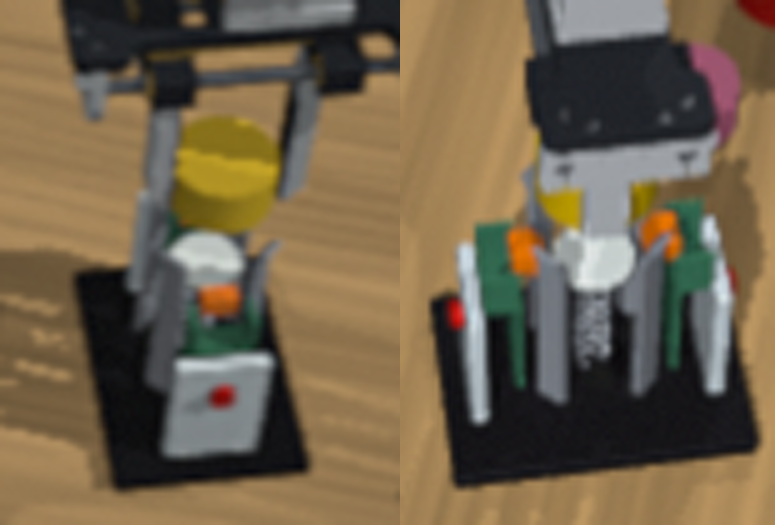

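View pics/w4.png

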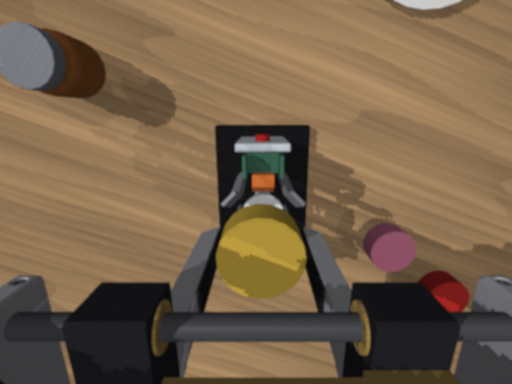

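Request:
play_rows(
  twist=[
    [0,0,0],
    [0,0,0],
    [0,0,0],
    [0,0,0],
  ],
  travel=[
    [0,0,-0.15],
    [0,0,-0.15],
    [0,0,-0.1],
    [0,0,0],
  ],
  grip=[1,1,1,1],
)

```text
time_s: 7.0
ee_pos: [0.5093, 0.1559, 0.1487]
eef_rot: [-1.571, -0.002, -2.789]
force: [0.2, -0.0, 0.2]
grip_width: 0.0554
```

Request:
play_rows(
  twist=[
    [0,0,0],
    [0,0,0],
    [0,0,0],
  ],
  travel=[
    [0,0,-0.06],
    [0,0,-0.06],
    [0,0,0],
  ],
  grip=[1,1,1],
)

```text
time_s: 7.3
ee_pos: [0.5095, 0.156, 0.1434]
eef_rot: [-1.571, -0.001, -2.789]
force: [-0.1, 0.6, -1.0]
grip_width: 0.0557
```

Request:
play_rows(
  twist=[
    [0,0,0],
    [0,0,0],
    [0,0,0],
  ],
  travel=[
    [0,0,-0.06],
    [0,0,-0.06],
    [0,0,0],
  ],
  grip=[1,1,1],
)

```text
time_s: 7.6
ee_pos: [0.5096, 0.156, 0.1374]
eef_rot: [-1.571, -0.0, -2.789]
force: [1.0, -0.6, -1.7]
grip_width: 0.0555
```

Request:
play_rows(
  twist=[
    [0,0,0],
    [0,0,0],
    [0,0,0],
  ],
  travel=[
    [0,0,-0.06],
    [0,0,-0.06],
    [0,0,0],
  ],
  grip=[1,1,1],
)

```text
time_s: 7.9
ee_pos: [0.5096, 0.1559, 0.1313]
eef_rot: [-1.571, -0.0, -2.789]
force: [1.6, 0.2, -0.7]
grip_width: 0.0557
```

Request:
play_rows(
  twist=[
    [0,0,0],
    [0,0,0],
    [0,0,0],
  ],
  travel=[
    [0,0,-0.05],
    [0,0,-0.03],
    [0,0,0],
  ],
  grip=[1,1,1],
)

```text
time_s: 8.2
ee_pos: [0.5098, 0.156, 0.1277]
eef_rot: [-1.571, 0.0, -2.789]
force: [1.2, -0.5, 0.2]
grip_width: 0.0557
```

Request:
play_rows(
  twist=[
    [0,0,0],
    [0,0,0],
    [0,0,0],
  ],
  travel=[
    [0,0,-0.05],
    [0,0,-0.03],
    [0,0,0],
  ],
  grip=[1,1,1],
)

```text
time_s: 8.5
ee_pos: [0.5102, 0.1561, 0.1247]
eef_rot: [-1.57, 0.002, -2.789]
force: [-0.3, -1.8, 7.6]
grip_width: 0.0556
```

Request:
play_rows(
  twist=[
    [0,0,0],
    [0,0,0],
    [0,0,0],
  ],
  travel=[
    [0,0,-0.05],
    [0,0,-0.03],
    [0,0,0],
  ],
  grip=[1,1,1],
)

```text
time_s: 8.8
ee_pos: [0.5106, 0.1559, 0.1213]
eef_rot: [-1.57, 0.003, -2.789]
force: [-1.1, -3.3, 12.3]
grip_width: 0.0553
```

Request:
play_rows(
  twist=[
    [0,0,0],
    [0,0,0],
    [0,0,0],
    [0,0,0],
  ],
  travel=[
    [0,-0.012,-0.06],
    [0,0,-0.06],
    [0,0,-0.06],
    [0,0,0],
  ],
  grip=[1,1,1,1],
)

```text
time_s: 9.2
ee_pos: [0.5102, 0.1554, 0.1111]
eef_rot: [-1.57, 0.001, -2.789]
force: [3.2, -1.3, 1.9]
grip_width: 0.0559
```

Request:
play_rows(
  twist=[
    [0,0,0],
    [0,0,0],
    [0,0,0],
    [0,0,0],
  ],
  travel=[
    [0,0,-0.06],
    [0,0,-0.06],
    [0,0,-0.06],
    [0,0,0],
  ],
  grip=[1,1,1,1],
)

```text
time_s: 9.6
ee_pos: [0.5101, 0.1553, 0.102]
eef_rot: [-1.57, 0.001, -2.789]
force: [3.8, -0.8, 0.9]
grip_width: 0.0556
```

```bash
python3 look.py 5
```

```text
[0.51004621 0.15536727 0.10196016] [-1.57049238e+00  8.79585246e-04 -2.78944948e+00] 9.75 [ 3.5262149  -0.92011521  3.01316636] 0.054961756121465484
```

View pics/c5.png

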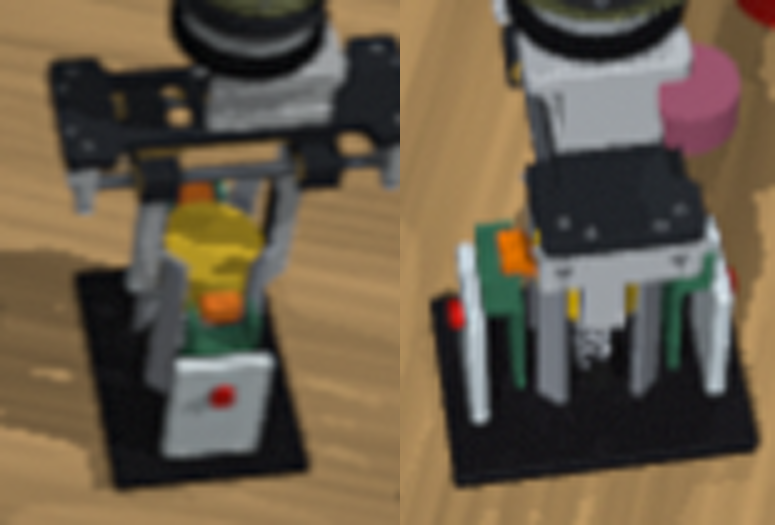

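View pics/w5.png

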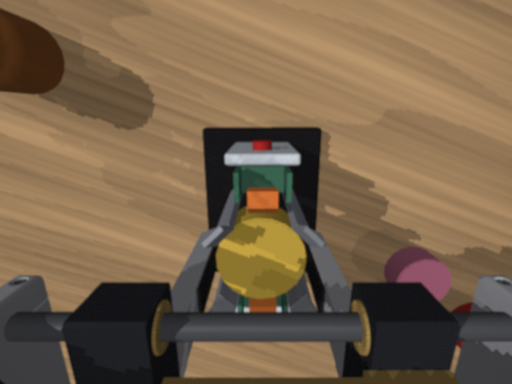

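Request:
play_rows(
  twist=[
    [0,0,0],
    [0,0,0],
    [0,0,0],
    [0,0,0],
    [0,0,0],
  ],
  travel=[
    [0.008,0,-0.06],
    [0,0,-0.06],
    [0,0,-0.06],
    [0,0,-0.06],
    [0,0,0],
  ],
  grip=[1,1,1,1,1],
)

```text
time_s: 10.25
ee_pos: [0.51, 0.1554, 0.0897]
eef_rot: [-1.571, -0.0, -2.789]
force: [-2.0, -2.8, 2.5]
grip_width: 0.0551
```

Request:
play_rows(
  twist=[
    [0,0,0],
    [0,0,0],
    [0,0,0],
  ],
  travel=[
    [0,0,-0.06],
    [0,0,-0.06],
    [0,0,0],
  ],
  grip=[1,1,1],
)

```text
time_s: 10.55
ee_pos: [0.5101, 0.1554, 0.0837]
eef_rot: [-1.571, -0.0, -2.789]
force: [0.4, -1.5, 5.5]
grip_width: 0.0555
```

```bash
python3 look.py 6
```

```text
[0.51008426 0.1553801  0.08394882] [-1.57076404e+00 -5.55908688e-05 -2.78940476e+00] 10.7 [ 0.68866758 -1.26992861  5.76857797] 0.055479612925144965
```

View pics/c6.png

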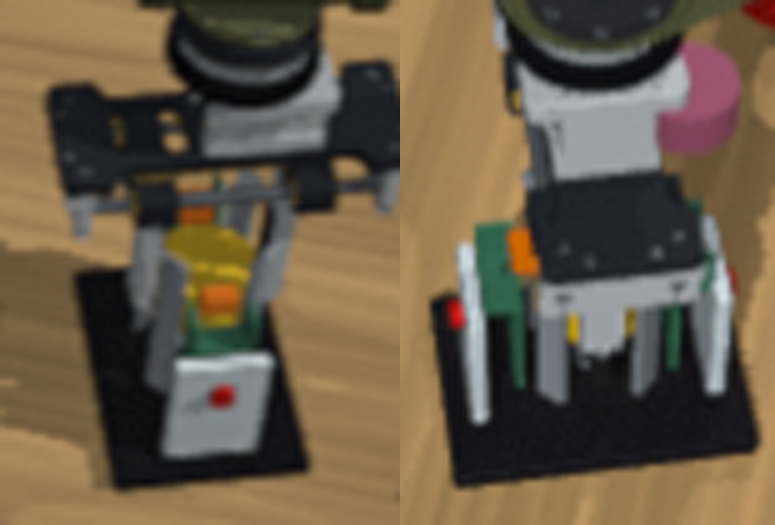

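View pics/w6.png

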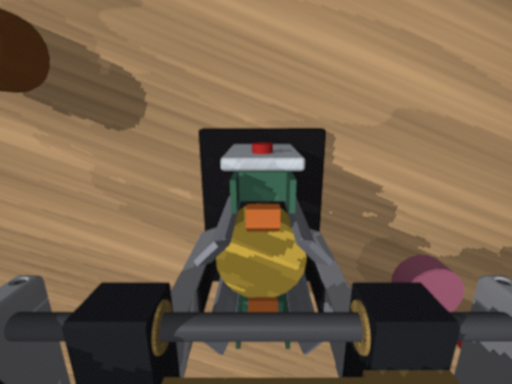

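Request:
play_rows(
  twist=[
    [0,0,0],
    [0,0,0],
    [0,0,0],
    [0,0,0],
    [0,0,0],
    [0,0,0],
    [0,0,0],
  ],
  travel=[
    [0,0,-0.06],
    [0,0,0],
    [0,0,0],
    [0,0,0],
    [0,0,0],
    [0,0,0],
    [0,0,0],
  ],
  grip=[1,1,-0.5,-0.5,-0.5,-0.5,-0.5],
)

```text
time_s: 11.4
ee_pos: [0.51, 0.1554, 0.0806]
eef_rot: [-1.571, -0.0, -2.789]
force: [0.1, -0.1, 0.4]
grip_width: 0.0703
```

```bash
python3 look.py 7
```

```text
[0.51006081 0.15541608 0.08072564] [-1.57082362e+00 -5.86013889e-05 -2.78940571e+00] 11.55 [-0.72590422 -0.28789633 -0.54261246] 0.07016496950422943
```

View pics/c7.png

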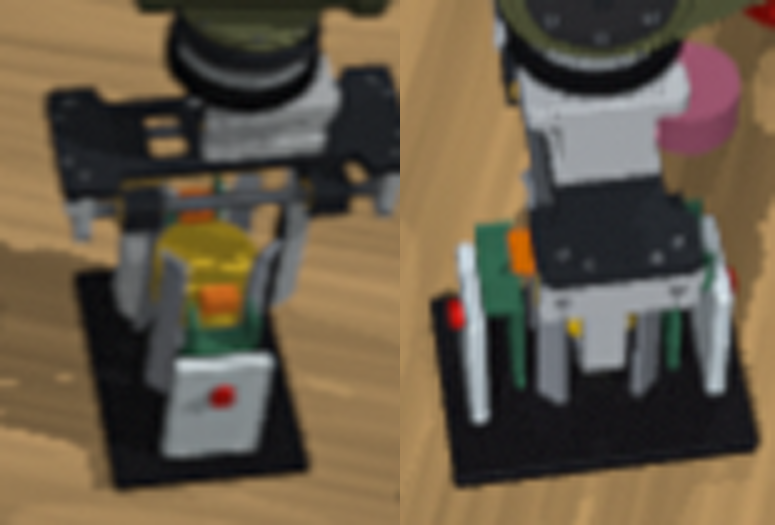

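View pics/w7.png

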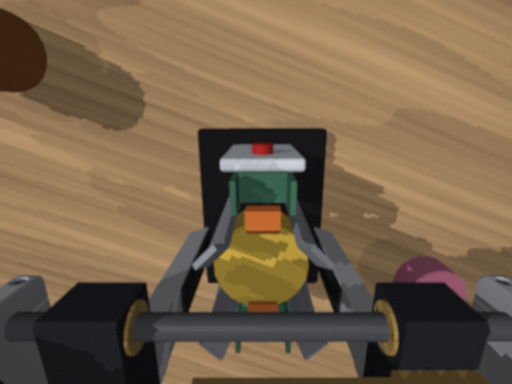

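Request:
play_rows(
  twist=[
    [0,0,0],
    [0,0,0],
    [0,0,0],
    [0,0,0],
    [0,0,0],
  ],
  travel=[
    [0,0,0.3],
    [0,0,0.6],
    [0,0,0.7],
    [0,0,0.8],
    [0,0,0],
  ],
  grip=[-0.5,-0.5,-0.5,-0.5,-0.5],
)

```text
time_s: 12.05
ee_pos: [0.5119, 0.1559, 0.2059]
eef_rot: [-1.57, 0.008, -2.789]
force: [0.5, 0.6, 0.2]
grip_width: 0.0704
```

```bash
python3 look.py 8
```

```text
[0.50974178 0.15530501 0.19990045] [-1.57094561e+00 -9.85430166e-04 -2.78947665e+00] 12.2 [ 0.34664545  0.0476695  -0.24215495] 0.07050276960618795
```

View pics/c8.png

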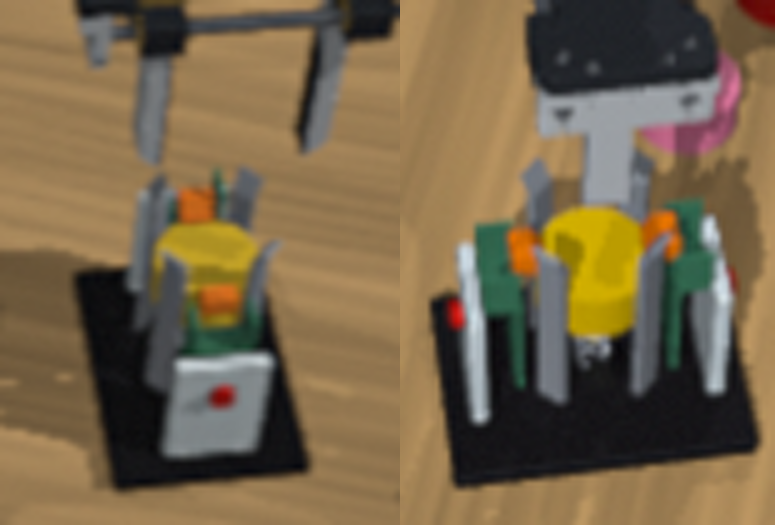

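View pics/w8.png

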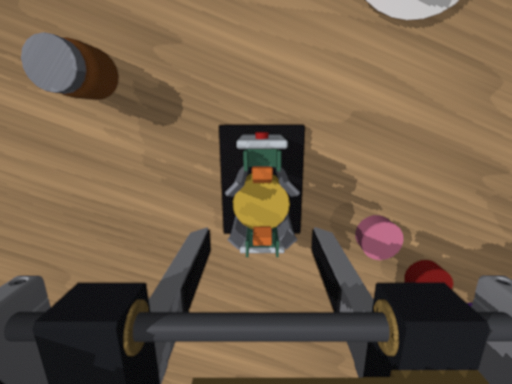

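Request:
play_rows(
  twist=[
    [0,0,0],
    [0,0,0],
    [0,0,0],
    [0,0,0],
    [0,0,0],
    [0,0,0],
    [0,0,0],
    [0,0,0],
    [0,0,0],
    [0,0,0],
    [0,0,0],
  ],
  travel=[
    [-0.118,-0.622,0],
    [-0.118,-0.622,0],
    [-0.118,-0.622,0],
    [-0.118,-0.622,0],
    [-0.118,-0.622,0],
    [-0.118,-0.622,-0.5],
    [-0.118,-0.622,-0.5],
    [-0.118,-0.622,-0.5],
    [-0.118,-0.622,-0.5],
    [0,0,0],
    [0,0,0],
  ],
  grip=[-1,-1,-1,-1,-1,-1,-1,-1,-1,-1,-1],
)

```text
time_s: 13.3
ee_pos: [0.4562, -0.1245, 0.0996]
eef_rot: [-1.573, -0.002, -2.791]
force: [-0.2, 0.2, 0.1]
grip_width: 0.0942
```

```bash
python3 - <<'E'
from h import *
c=ctrl.camera('wrist'); save(c,'w9.png'); o=ctrl.get_obs(); print(o['ee_pos'],o['eef_rot'],o['time_s'],o['force'],o['grip_width'])
P=proj(c,[[.4565,-.1245,.03]])[0]; print(P)
for k in range(-44,45,2):
    x=int(P[0])+k; y=int(P[1])+k; print(k,c['img'][int(P[1]),x],c['img'][y,int(P[0])] if y<384 else '')
E
```

```text
[ 0.45685908 -0.12406653  0.10039949] [-1.57159986e+00 -7.46194199e-04 -2.78967454e+00] 13.35 [ 0.39655633  0.47742557 -0.30462535] 0.09415501671627328
[260.9131052  211.66281834]
-44 [139 112  80] [152 123  88]
-42 [139 112  81] [145 117  84]
-40 [137 109  78] [140 112  81]
-38 [133 107  77] [135 108  78]
-36 [131 105  76] [122  91  66]
-34 [132 106  76] [94 38 28]
-32 [132 105  75] [87 17 15]
-30 [142  82  61] [92 22 20]
-28 [152  36  32] [126  29  27]
-26 [152  34  32] [150  34  31]
-24 [152  34  31] [151  33  30]
-22 [152  35  31] [151  32  29]
-20 [151  33  31] [152  34  33]
-18 [151  32  30] [152  33  30]
-16 [152  34  31] [151  33  30]
-14 [152  34  31] [151  33  30]
-12 [151  32  31] [151  32  31]
-10 [152  33  30] [152  32  30]
-8 [152  33  31] [152  34  32]
-6 [152  34  31] [152  35  32]
-4 [152  34  32] [151  33  30]
-2 [151  32  30] [151  33  30]
0 [152  33  30] [152  33  30]
2 [152  34  31] [152  32  30]
4 [153  34  31] [152  34  33]
6 [152  34  31] [152  33  31]
8 [152  33  30] [152  34  31]
10 [152  33  31] [152  33  30]
12 [152  34  31] [152  35  31]
14 [151  33  30] [152  34  31]
16 [152  32  30] [152  34  32]
18 [152  34  32] [151  32  29]
20 [153  34  32] [151  32  30]
22 [152  32  30] [152  33  30]
24 [151  33  30] [152  33  31]
26 [152  34  31] [151  33  30]
28 [152  33  31] [150  60  46]
30 [143  42  34] [145 109  78]
32 [102  71  51] [145 118  85]
34 [93 75 53] [150 121  87]
36 [95 77 55] [148 119  86]
38 [96 77 56] [139 113  81]
40 [97 78 57] [133 108  78]
42 [97 78 56] [131 105  76]
44 [98 79 57] [139 113  82]
```

View pics/w9.png

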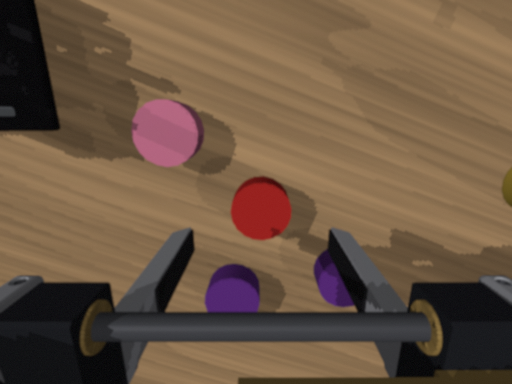

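Request:
play_rows(
  twist=[
    [0,0,0],
    [0,0,0],
    [0,0,0],
    [0,0,0],
    [0,0,0],
    [0,0,0],
    [0,0,0],
    [0,0,0],
    [0,0,0],
    [0,0,0],
  ],
  travel=[
    [0,0,-0.6],
    [0,0,-0.6],
    [0,0,-0.56],
    [0,0,0],
    [0,0,0],
    [0,0,0],
    [0,0,0],
    [0,0,0],
    [0,0,0],
    [0,0,0],
  ],
  grip=[-1,-1,-1,-1,1,1,1,1,1,1],
  force=30,
)

```text
time_s: 14.35
ee_pos: [0.4572, -0.1246, 0.0132]
eef_rot: [-1.57, 0.001, -2.789]
force: [-1.7, 0.3, 6.2]
grip_width: 0.0555
```

Request:
play_rows(
  twist=[
    [0,0,0],
    [0,0,0],
    [0,0,0],
    [0,0,0],
    [0,0,0],
    [0,0,0],
    [0,0,0],
    [0,0,0],
    [0,0,0],
    [0,0,0],
    [0,0,0],
  ],
  travel=[
    [0,0,0.6],
    [0,0,0.8],
    [0,0,0.8],
    [0.118,0.622,0.8],
    [0.118,0.622,0.4],
    [0.118,0.622,0],
    [0.118,0.622,0],
    [0.118,0.622,0],
    [0.118,0.622,0],
    [0.118,0.622,0],
    [0,0,0],
  ],
  grip=[1,1,1,1,1,1,1,1,1,1,1],
)

```text
time_s: 15.45
ee_pos: [0.4982, 0.0952, 0.1817]
eef_rot: [-1.571, -0.0, -2.787]
force: [0.4, -0.1, -1.2]
grip_width: 0.0555
```

Request:
play_rows(
  twist=[
    [0,0,0],
    [0,0,0],
    [0,0,0],
    [0,0,0],
    [0,0,0],
  ],
  travel=[
    [0.1,0.5,0],
    [0.1,0.5,0],
    [0.038,0.206,0],
    [0,0,-0.2],
    [0,0,0],
  ],
  grip=[1,1,1,1,1],
)

```text
time_s: 15.95
ee_pos: [0.5093, 0.1519, 0.1702]
eef_rot: [-1.571, -0.003, -2.79]
force: [0.1, -1.1, -1.9]
grip_width: 0.0559
```

```bash
python3 look.py 10
```

```text
[0.5100224  0.15196594 0.17187507] [-1.57069691e+00 -3.15590159e-04 -2.79036485e+00] 16.1 [ 0.18844106 -1.07210315 -1.32567708] 0.05532536093055906
```

View pics/c10.png

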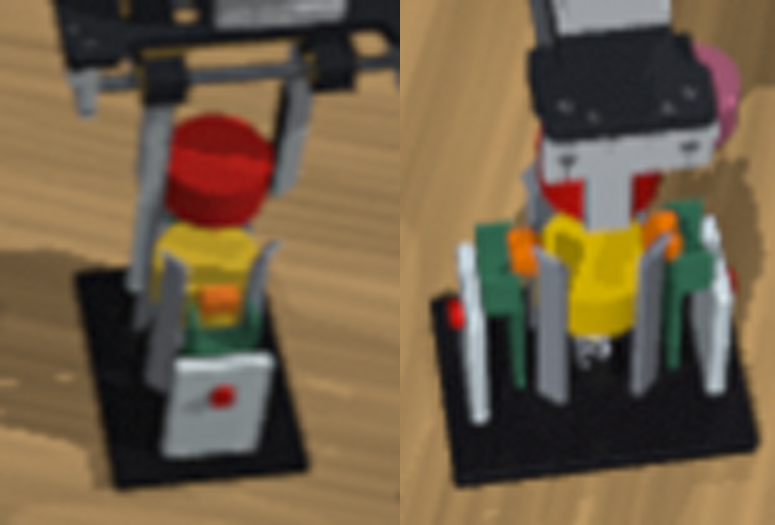

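View pics/w10.png

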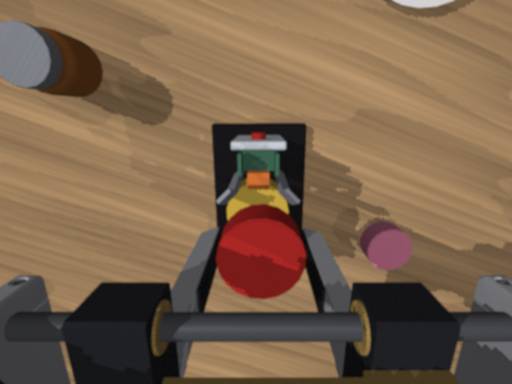

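Request:
play_rows(
  twist=[
    [0,0,0],
    [0,0,0],
    [0,0,0],
    [0,0,0],
    [0,0,0],
    [0,0,0],
  ],
  travel=[
    [0,0.07,0],
    [0,0,0],
    [0,0,-0.2],
    [0,0,-0.2],
    [0,0,-0.1],
    [0,0,0],
  ],
  grip=[1,1,1,1,1,1],
)

```text
time_s: 16.7
ee_pos: [0.5096, 0.1563, 0.1457]
eef_rot: [-1.571, -0.002, -2.789]
force: [-0.5, 0.4, -1.1]
grip_width: 0.0559
```

Request:
play_rows(
  twist=[
    [0,0,0],
    [0,0,0],
    [0,0,0],
    [0,0,0],
  ],
  travel=[
    [0,0,-0.1],
    [0,0,-0.1],
    [0,0,-0.06],
    [0,0,0],
  ],
  grip=[1,1,1,1],
)

```text
time_s: 17.1
ee_pos: [0.5101, 0.1563, 0.1336]
eef_rot: [-1.571, -0.0, -2.789]
force: [0.6, -1.1, -1.4]
grip_width: 0.0554
```

Request:
play_rows(
  twist=[
    [0,0,0],
    [0,0,0],
    [0,0,0],
  ],
  travel=[
    [0,-0.015,-0.06],
    [0,0,-0.06],
    [0,0,0],
  ],
  grip=[1,1,1],
)

```text
time_s: 17.4
ee_pos: [0.5103, 0.1557, 0.128]
eef_rot: [-1.571, 0.001, -2.789]
force: [1.6, 0.2, 1.3]
grip_width: 0.0553
```

Request:
play_rows(
  twist=[
    [0,0,0],
    [0,0,0],
    [0,0,0],
  ],
  travel=[
    [0,0,-0.06],
    [0,0,-0.06],
    [0,0,0],
  ],
  grip=[1,1,1],
)

```text
time_s: 17.7
ee_pos: [0.5108, 0.1558, 0.123]
eef_rot: [-1.57, 0.002, -2.789]
force: [0.3, -0.7, 8.3]
grip_width: 0.0555
```

Request:
play_rows(
  twist=[
    [0,0,0],
    [0,0,0],
    [0,0,0],
  ],
  travel=[
    [0,0,-0.06],
    [0,0,-0.06],
    [0,0,0],
  ],
  grip=[1,1,1],
)

```text
time_s: 18.0
ee_pos: [0.5107, 0.1557, 0.1165]
eef_rot: [-1.57, 0.002, -2.789]
force: [3.4, 0.9, 3.3]
grip_width: 0.0557
```

Request:
play_rows(
  twist=[
    [0,0,0],
    [0,0,0],
    [0,0,0],
  ],
  travel=[
    [0,0,-0.06],
    [0,0,-0.06],
    [0,0,0],
  ],
  grip=[1,1,1],
)

```text
time_s: 18.3
ee_pos: [0.5107, 0.1557, 0.1105]
eef_rot: [-1.57, 0.002, -2.789]
force: [3.5, -0.7, 3.4]
grip_width: 0.0554
```

Request:
play_rows(
  twist=[
    [0,0,0],
    [0,0,0],
    [0,0,0],
    [0,0,0],
  ],
  travel=[
    [0,0,-0.07],
    [0,0,-0.07],
    [0,0,-0.06],
    [0,0,0],
  ],
  grip=[1,1,1,1],
)

```text
time_s: 18.7
ee_pos: [0.5108, 0.1557, 0.1005]
eef_rot: [-1.57, 0.002, -2.789]
force: [4.4, 0.0, 3.9]
grip_width: 0.0559
```

Request:
play_rows(
  twist=[
    [0,0,0],
    [0,0,0],
    [0,0,0],
    [0,0,0],
  ],
  travel=[
    [0,0,-0.07],
    [0,0,-0.07],
    [0,0,-0.05],
    [0,0,0],
  ],
  grip=[1,1,1,1],
)

```text
time_s: 19.1
ee_pos: [0.5108, 0.1557, 0.0911]
eef_rot: [-1.57, 0.002, -2.789]
force: [3.0, 0.2, 4.8]
grip_width: 0.0555
```

```bash
python3 look.py 11
```

```text
[0.51078741 0.15573471 0.09110851] [-1.57042123e+00  2.02615524e-03 -2.78940943e+00] 19.25 [2.80967075 0.07535726 5.81893312] 0.05549017710477857
```

View pics/c11.png

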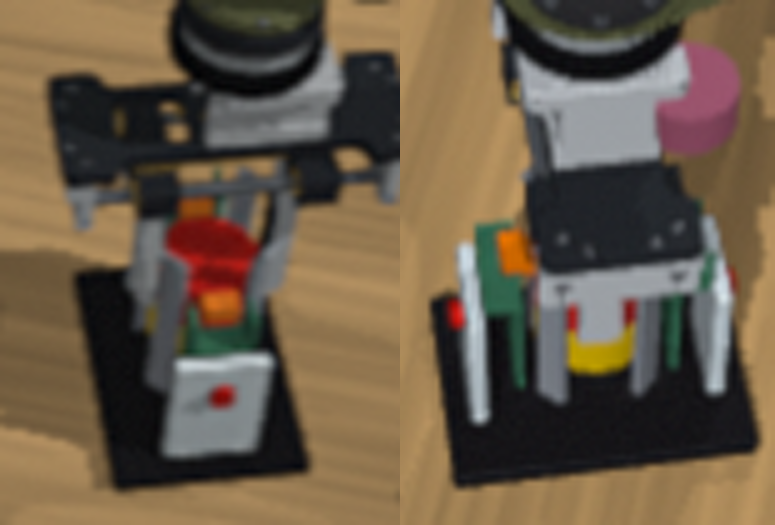

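View pics/w11.png

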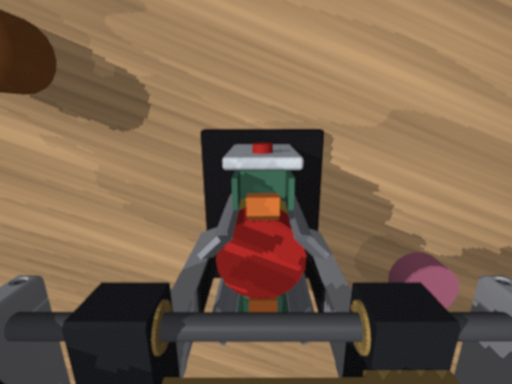

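Request:
play_rows(
  twist=[
    [0,0,0],
    [0,0,0],
  ],
  travel=[
    [0,0,-0.04],
    [0,0,0],
  ],
  grip=[1,1],
)

```text
time_s: 19.45
ee_pos: [0.5107, 0.1557, 0.0889]
eef_rot: [-1.57, 0.002, -2.789]
force: [3.4, 0.5, 3.2]
grip_width: 0.0556
```

Request:
play_rows(
  twist=[
    [0,0,0],
    [0,0,0],
  ],
  travel=[
    [0,0,-0.03],
    [0,0,0],
  ],
  grip=[1,1],
)

```text
time_s: 19.65
ee_pos: [0.5108, 0.1558, 0.0876]
eef_rot: [-1.57, 0.002, -2.789]
force: [3.2, 0.2, 8.3]
grip_width: 0.056
```

Request:
play_rows(
  twist=[
    [0,0,0],
    [0,0,0],
  ],
  travel=[
    [0,0,-0.02],
    [0,0,0],
  ],
  grip=[1,1],
)

```text
time_s: 19.85
ee_pos: [0.5108, 0.1557, 0.0867]
eef_rot: [-1.57, 0.002, -2.789]
force: [3.6, -0.4, 8.2]
grip_width: 0.0554
```

```bash
python3 look.py 12
```

```text
[0.51083378 0.15576085 0.08673707] [-1.57043893e+00  2.10419737e-03 -2.78938903e+00] 20.0 [3.24625048 0.49141578 7.97732125] 0.05515081727330299
```

View pics/w12.png

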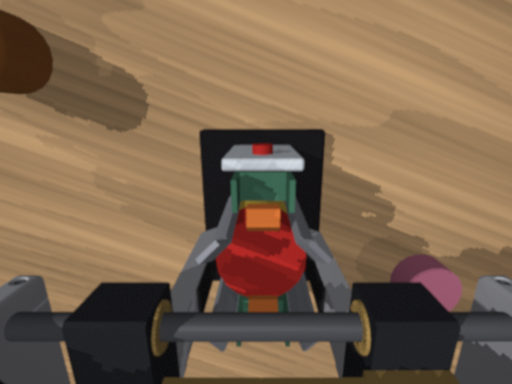

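View pics/c12.png

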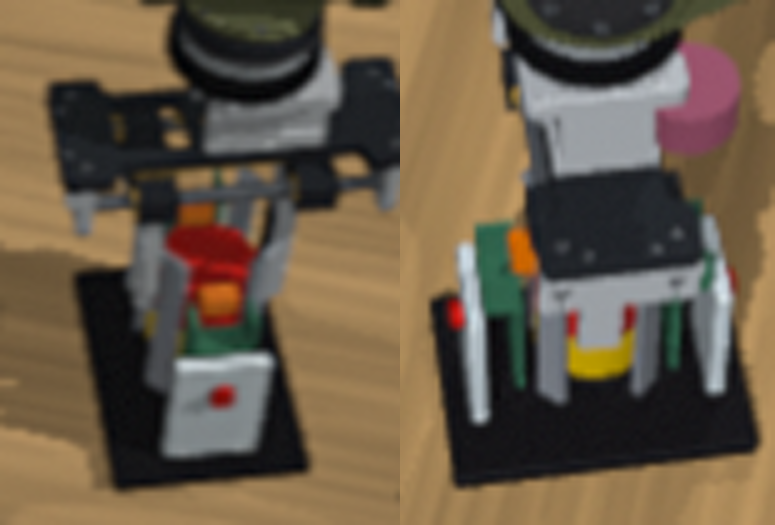

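Request:
play_rows(
  twist=[
    [0,0,0],
    [0,0,0],
  ],
  travel=[
    [0,0,-0.025],
    [0,0,0],
  ],
  grip=[1,1],
)

```text
time_s: 20.2
ee_pos: [0.511, 0.1558, 0.0857]
eef_rot: [-1.57, 0.003, -2.789]
force: [3.0, -0.6, 10.1]
grip_width: 0.0555
```

```bash
python3 - <<'E'
from h import *
import pickle
c=ctrl.camera('wrist'); o=ctrl.get_obs(); print(o['ee_pos'],o['force'])
L=[pickle.load(open(f'{n}.pkl','rb'))[2]['img'] for n in ('6','11','12')]+[c['img']]
cv2.imwrite('pics/cmp.png',np.hstack([cv2.resize(i[185:335,205:325],None,fx=1.6,fy=3,interpolation=cv2.INTER_CUBIC) for i in L])[:,:,::-1])
for i in L:
    h=cv2.cvtColor(i,cv2.COLOR_RGB2HSV); 
    m=(h[...,0]>5)&(h[...,0]<15)&(h[...,1]>190)&(h[...,2]>120)
    for a,b in((180,245),(285,325)):
        ys,xs=np.nonzero(m[a:b,240:290]); print(ys.min()+a,ys.max()+a,len(ys),end=' | ')
    print()
E
```

```text
[0.51098934 0.15579378 0.08572485] [ 2.88524069 -0.58564461 10.67340937]
206 228 666 | 302 309 210 | 
195 220 464 | 301 310 250 | 
204 230 675 | 300 310 284 | 
205 231 665 | 301 310 261 |
```

View pics/cmp.png

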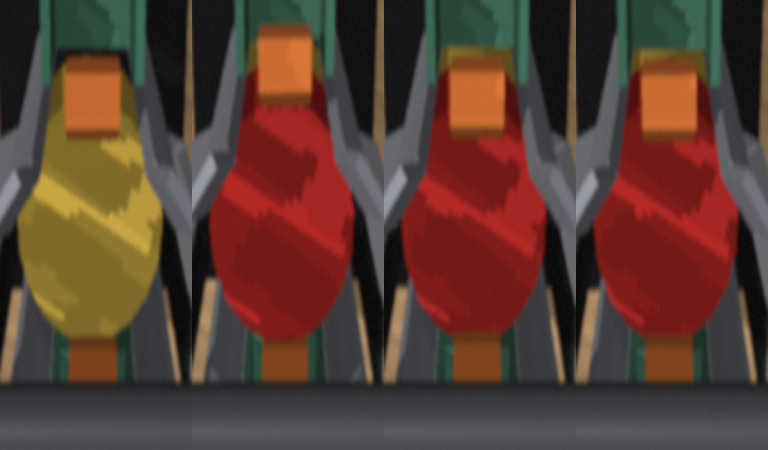

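```bash
python3 - <<'E'
from fit import *
cs=[('6',pickle.load(open('6.pkl','rb'))[2]),('8',pickle.load(open('8.pkl','rb'))[2]),('11',pickle.load(open('11.pkl','rb'))[2]),('12',pickle.load(open('12.pkl','rb'))[2]),('now',ctrl.camera('wrist'))]
p=[.51,.1552,.352]
for n,c in cs:
    h=cv2.cvtColor(c['img'],cv2.COLOR_RGB2HSV); m=(h[...,0]>5)&(h[...,0]<15)&(h[...,1]>190)&(h[...,2]>80)
    rows=[r for r in range(384) if m[r,255:270].sum()>5]
    print(n,'rows far/near inner at ±23:',[proj(c,T(p,[[s*x,0,z]]))[0,1].round(1) for s in (1,-1) for x in (23,28) for z in (106,119)],rows)
E
```

```text
6 rows far/near inner at ±23: [np.float64(228.0), np.float64(237.5), np.float64(219.8), np.float64(228.8), np.float64(296.6), np.float64(310.7), np.float64(303.5), np.float64(317.9)] [205, 206, 207, 208, 209, 210, 211, 212, 213, 214, 215, 216, 217, 218, 219, 220, 221, 222, 223, 225, 226, 227, 228, 229, 230, 298, 299, 300, 301, 302, 303, 304, 305, 306, 307, 308, 309, 310]
8 rows far/near inner at ±23: [np.float64(181.4), np.float64(184.6), np.float64(176.4), np.float64(179.3), np.float64(225.3), np.float64(230.3), np.float64(229.8), np.float64(235.0)] [168, 169, 170, 171, 172, 173, 174, 175, 176, 177, 178, 179, 180, 181, 227, 228, 229, 230, 231, 232, 233, 234, 235, 236, 237, 238, 239, 240, 241, 242, 243]
11 rows far/near inner at ±23: [np.float64(224.4), np.float64(233.2), np.float64(216.6), np.float64(224.8), np.float64(290.7), np.float64(303.7), np.float64(297.3), np.float64(310.7)] [195, 196, 197, 198, 199, 200, 202, 203, 205, 207, 209, 210, 211, 212, 213, 214, 215, 216, 217, 218, 219, 298, 299, 300, 301, 302, 303, 304, 305, 306, 307, 308, 309, 310]
12 rows far/near inner at ±23: [np.float64(227.3), np.float64(236.6), np.float64(219.3), np.float64(228.0), np.float64(294.9), np.float64(308.6), np.float64(301.7), np.float64(315.7)] [205, 206, 207, 208, 209, 210, 211, 212, 213, 214, 215, 216, 217, 218, 219, 220, 221, 222, 223, 224, 225, 226, 227, 228, 229, 230, 295, 296, 297, 298, 299, 300, 301, 302, 303, 304, 305, 306, 307, 308, 309, 310]
now rows far/near inner at ±23: [np.float64(228.2), np.float64(237.6), np.float64(220.1), np.float64(229.0), np.float64(296.2), np.float64(310.0), np.float64(302.9), np.float64(317.2)] [205, 206, 207, 208, 209, 210, 211, 212, 213, 214, 215, 216, 217, 218, 219, 220, 221, 222, 223, 224, 225, 226, 227, 228, 229, 230, 231, 297, 298, 299, 300, 301, 302, 303, 304, 305, 306, 307, 308, 309, 310]
```

Request:
play_rows(
  twist=[
    [0,0,0],
    [0,0,0],
    [0,0,0],
    [0,0,0],
    [0,0,0],
    [0,0,0],
  ],
  travel=[
    [0,0,0],
    [0,0,0],
    [0,0,0],
    [0,0,0],
    [0,0,0],
    [0,0,0],
  ],
  grip=[-0.5,-0.5,-0.5,-0.5,-0.5,-0.5],
)

```text
time_s: 20.9
ee_pos: [0.51, 0.1556, 0.0846]
eef_rot: [-1.571, -0.0, -2.789]
force: [-0.4, 0.3, 0.3]
grip_width: 0.0707
```

Request:
play_rows(
  twist=[
    [0,0,0],
    [0,0,0],
    [0,0,0],
    [0,0,0],
    [0,0,0],
    [0,0,0],
    [0,0,0],
  ],
  travel=[
    [0,0,0.3],
    [0,0,0.6],
    [0,0,0.7],
    [0,0,0.8],
    [0,0,0.5],
    [0,0,0],
    [0,0,0],
  ],
  grip=[-0.5,-0.5,-0.5,-0.5,-0.5,-0.5,-0.5],
)

```text
time_s: 21.6
ee_pos: [0.51, 0.1556, 0.2294]
eef_rot: [-1.571, 0.0, -2.789]
force: [-0.6, -0.4, -0.5]
grip_width: 0.0704
```

```bash
python3 look.py 13; python3 - <<'E'
from fit import *
cs=pickle.load(open('13.pkl','rb')); 
for c,n in zip(cs,('scene','side','wrist')):
    P=proj(c,T([.51,.1552,.352],[[0,0,106]]))[0]
    m=colmask(c,'r',P,40); ys,xs=np.nonzero(m); print(n,P,xs.mean(),ys.mean(),len(xs))
save(cs[0],'s13.png')
E
```

```text
[0.50963042 0.15552755 0.22836394] [-1.57105185e+00 -2.21940480e-03 -2.78941162e+00] 21.75 [ 1.17916528 -0.12097309 -0.18902381] 0.07033673691050595
scene [306.00865184 176.55948135] 307.1377245508982 177.06586826347305 167
side [283.45030693 230.2703592 ] 282.95441595441594 233.1908831908832 351
wrist [261.08780958 195.43417399] 261.2554188635032 195.05330990041008 1707
```

View pics/c13.png

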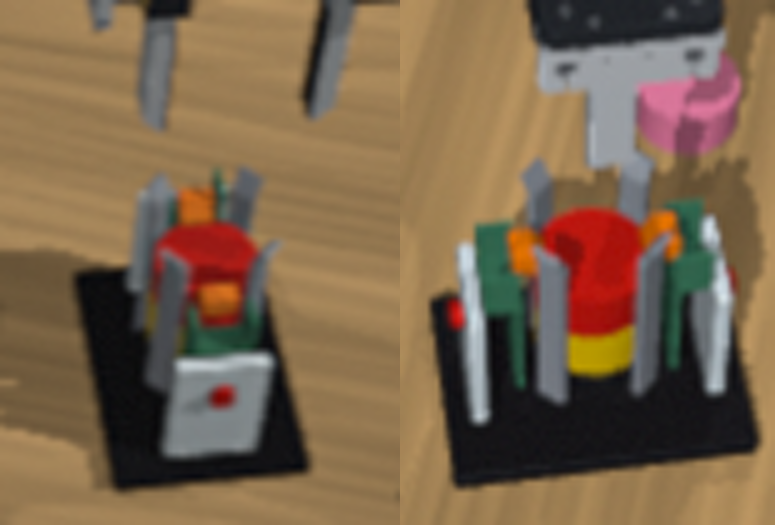

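View pics/w13.png

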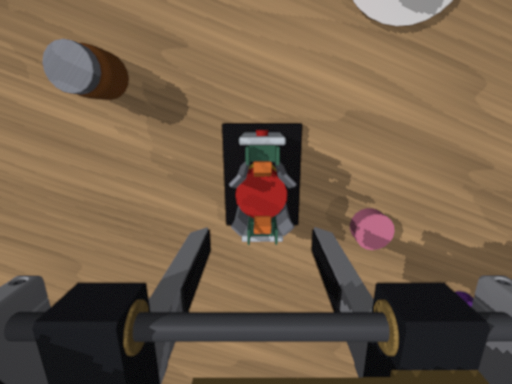

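Red sits under both catches, with yellow beneath it, upright and centred. The gripper is clear of everything, so I'm handing in.

```bash
python3 -c "
from station import ctrl
print(ctrl.hand_in())"
```

```text
the job is handed in; nothing more can be done
None
```

I pressed the yellow pot past the catches and let go, then pressed the red pot in on top of it and let go. I handed in just after 21.75 s of the 72 s; the hand-in reported no verdict.

- **Pots:** The last pictures, from all three cameras, show both catches back over the red lid and the yellow pot directly beneath it. Both look upright and on the stand's axis; I judged this by eye and from the red pot's image centre in each camera.
- **Heights:** I did not measure the pots' final heights directly. From where the first pot met the catches, the column is about 11 mm above its lowest setting. That puts the red underside near 76 mm (limit 93) and the yellow near 46 mm (limit 63).
- **Force:** The upward force on the tool, read between steps, peaked at about 12 N on the first press and 11 N on the second, against the 26 N limit. That is a tool reading, not the squeeze between the pots. On the second press I went about 1 mm past the first sign of snap-in. The force rose from about 8 N to 10.7 N there, so the stack may have just touched the buffer.
- **Surroundings:** The arm did not go near the bottle, jar or plate. I saw no sign of movement, but I took no final measurement of them.
- **Disagreements:** The stand's base plate appeared about 3% smaller in the wrist picture than its stated size, and the side and scene cameras differed by 2–3 mm on the pots. I settled the pot positions with a closer wrist view and nudged the pot in the bore using the sideways force.

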